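# Make up two flatmates' bathroom kits from the shared organiser

## Robot

A 6-joint arm with a two-finger parallel gripper is mounted at the origin on the work surface. World frame = base frame: x ahead of the robot, y to its left, z up, the work surface at z = 0. Lengths are in m, angles in rad, forces in N, time in s.
With the tool pointing down it reaches from about 0.4 to 0.825 m from the base axis. Payload 7 kg.
Tool frame: the origin (TCP) lies midway between the tips of the shut fingers; the grasp point (between the pads) lies 19 mm behind it; z points along the fingers, y is the line along which they close (so a half turn about z gives the same grasp; the last joint's range is limited). The gripper opens to 85 mm and grips with 20 to 120 N. Pads are 22 mm wide; open, the fingers measure 114 mm over their backs; the gripper's body (76 mm by 85 mm) begins 54 mm behind the grasp point. The pads swing forward as they close: fully open they stand 13 mm farther back than shut.
Start: joints at [-0.985, 0.359, 0.012, 0, -1.224, -0.288], TCP at [0.198, -0.645, 0.231] pointing down, gripper open.
Joint ranges: [-3.07, 3.07], [-1.43, 2.12], [-1.02, 1.25], [-3.03, 1.67], [-3.05, -0], [-3.03, 3.03]. Speed limits (rad/s): [2.39, 2.39, 3.01, 3.14, 3.14, 3.14].

## Interface

Orientations are given as a unit quaternion [x, y, z, w].
In Python, from station import bot gives the robot as it stands.
- The arm moves only by the tool servo_tool, never from a script. Its arguments are lists of equal length, an entry for each row: "jaw": the closure, from 0 (fully open) to 1 (shut); "offset": the shift along the tool's x, y, z in units of 25 mm (1.0 is 25 mm), a list of three; "rotation": the turn, a rotation vector about the tool's x, y, z in units of 6 degrees (1.0 is 6 degrees), a list of three. A call has 1 to 10 rows; each row is the pose to reach, as a shift and turn from the pose commanded when the call began, along the tool's axes at that moment; what a row does not reach only later rows make up. A row lasts 1/10 s, in which the tool goes at most 50 mm and 8.59 degrees, less where a joint would pass 70% of its speed; a pose out of reach is approached as far as the arm can. A call with a gripper value outside its range is refused whole. The fingers move at their own pace and stop on an object; "newtons" is the grip in N (left out, the last holds). Time passes only in rows, so rows that repeat a pose let the fingers close. It gives the time, the measured TCP pose, the force, the opening and the grip force at its end, in the units of the state.
- bot.read_state(): the state, without advancing time (a new reading comes with each control period).
- bot.snapshot(name): name is "scene" or "top" or "wrist"; returns the picture (480x640x3 uint8, red, green, blue); there is no depth.
- bot.calibration(name): a dict with "fx", "fy", "cx", "cy" (pixels), "extrinsics" (4x4, takes a point from camera to world coordinates); the wrist camera has in their place "T_tool_cam" (4x4, takes a point from camera to tool coordinates, whose origin is the TCP and whose axes are the flange's). Camera axes: x right, y down, z forward; pixel columns grow to the right and rows downward; lengths in m; the calibration is good to about 2 mm. A picture is of the moment at which its call begins: read the wrist's pose just before it. calibration takes no time and is no camera call.
- bot.hand_in(): hands the job in; it is judged then, once.
The state is a dict: "time": time; "q": joint angles; "joint_vel": joint speeds; "joint_torque": joint torques, N m; "position": TCP position; "tcp_rot": TCP orientation; "contact_force": force on the tool from outside, world axes, zero at the start; "ft_torque": the same for the moment, N m; "finger_gap": finger opening in m; "finger_force": force on a finger pad.
Only numpy, scipy, OpenCV 4.12 (cv2) and the standard library are available. Lean on these libraries where they do the work, as an engineer would, in place of code of your own. Each camera call takes 0.05 s, during which the arm holds its last target. There are 200 camera calls.

## Task

Make up the two bathroom kits from what stands on the bamboo organiser: the white retainer case and the pale blue cup go in the dark blue tray, and the steel tongue scraper and the clear glass jar with the steel lid go in the coral tray, each thing in a compartment of its own (either compartment of its tray). Set them down gently, right way up and flat on the compartment floor, the scraper lying along the compartment's longer side. Leave the green retainer case, the amber jar and the black hair elastic holder where they are.

Things in the scene. Friction and masses are not known exactly. Their poses are not given: they have to be found in the camera images.
- organiser: fixed bamboo organiser, 320 (x) x 240 (y) mm, two rimless tiers. Origin: centre of its footprint. Low tier: y -120 to +20 mm, top at z = 30 mm; cup, scraper, clear jar in a row along x at y = -50, about 100 mm apart, in any order. High tier: y +20 to +120 mm, top at z = 85 mm; two cases and amber jar in a row at y = +70, about 90 mm apart, in any order
- tray_blue: shallow open dark blue tray, fixed, 220 (x) x 160 (y) x 16 mm outside, 4 mm walls and floor; a 4 mm cross wall as high as the rim splits it into two equal compartments, each 104 (x) x 152 (y) mm inside, centred at x = +54 and -54 mm. Origin: centre of the underside, z up; inner floor 4 mm above it
- tray_coral: shallow open coral red tray, fixed, 220 (x) x 160 (y) x 16 mm outside, 4 mm walls and floor; a 4 mm cross wall as high as the rim splits it into two equal compartments, each 104 (x) x 152 (y) mm inside, centred at x = +54 and -54 mm. Origin: centre of the underside, z up; inner floor 4 mm above it
- case_white_mid (a point): white plastic retainer case, snap lid shut, an oblong rounded box 74 (x) x 60 (y) x 34 (z) mm, 60 g. Point: its centre, 17 mm above its underside; z up through the lid. Its long side lies roughly along the organiser's x. To go in the dark blue tray
- cup_mid (a point): pale blue ceramic cup without a handle, mouth up, 70 mm tall, 62 mm across the rim, tapering to 50 mm at the foot, 4 mm wall, about 180 g. Point: its centre, 35 mm above its underside; z up through the mouth. To go in the dark blue tray
- scraper_mid (a point): steel tongue scraper lying flat, 125 mm long (x): bar handle 13 mm wide, 8 mm thick, x = -62 to +20 mm, then a wire loop 44 mm wide, 6 mm thick, to x = +63; 40 g. Point: mid-length, on the handle, 4 mm above its underside; z up. Lies roughly across the low tier, along the organiser's y. To go in the coral tray
- jar_clear_mid (a point): round clear glass jar with a steel lid, screw lid on, 56 mm across, 55 mm tall, about 140 g. Point: its centre, 27.5 mm above its underside; z up through the lid. To go in the coral tray
- case_green_mid (a point): green plastic retainer case, snap lid shut, an oblong rounded box 74 (x) x 60 (y) x 34 (z) mm, 60 g. Point: its centre, 17 mm above its underside; z up through the lid. Not wanted: stays on the high tier
- jar_amber_mid (a point): round amber glass jar with a black lid, screw lid on, 56 mm across, 55 mm tall, about 140 g. Point: its centre, 27.5 mm above its underside; z up through the lid. Not wanted: stays on the high tier
- elastic_holder_mid (a point): black hair elastic holder standing on the vanity top beyond the trays, on the -y side: a disc foot 76 mm across, a post 101 mm tall with a ball on top and three coloured hair elastics round it; about 250 g. Point: on its axis, 50 mm above its underside. Not wanted: stays where it is
Things that resemble listed ones, but are neither listed nor needed, are in the scene too. There is more than one size of the part that bears case_white_mid; the job needs the smallest.

How it is judged:
By the outcome, as a careful person would: the job done as asked, in the order asked, and still so for the second after the job is handed in, with the robot touching nothing.
It also fails if it takes over 120 s, if anything falls off the work surface, if the arm or the gripper's body presses on something with over 40 N, if the wrist force passes 120 N, or if a joint passes its speed limit or range.

## Working session

There is one attempt and no reset: what is moved stays moved. The work goes in short steps, Python scripts to look and compute and a tool call to move; the robot and the scene stay as the last step left them, time stands still between calls to the robot, and variables do not carry over. Pictures are saved under pics/ and viewed, at most 14 in all, crops included, and the job is handed in when it is done.

Besides the shell and the picture viewer there is one more tool, called after "Call:" as a command line: name --argument value ..., lists and objects as JSON in quotes. servo_tool: Moves the arm, as the interface text tells. Its arguments: {"type":"object","properties":{"jaw":{"type":"array"},"offset":{"type":"array"},"rotation":{"type":"array"},"newtons":{"type":"number"}},"required":["jaw","offset","rotation"]}

```bash
ls; mkdir -p pics; python3 - <<'E'
from station import bot
import cv2,numpy as np
np.set_printoptions(precision=4,suppress=True)
print(bot.read_state())
for n in("scene","top"):
    cv2.imwrite(f"pics/{n}0.png",bot.snapshot(n)[:,:,::-1]); print(n,bot.calibration(n))
print(bot.calibration("wrist"))
E
```

```text
pics
{'time': 0.0, 'q': array([-0.9849,  0.3594,  0.0111, -0.0004, -1.2241, -0.2881]), 'joint_vel': array([ 0.0007,  0.0015, -0.0004,  0.0002,  0.0011,  0.0009]), 'joint_torque': array([ -0.002 , -58.3323,  29.3411,   6.937 ,  -0.0063,  -0.    ]), 'position': array([ 0.1979, -0.6449,  0.2304]), 'tcp_rot': array([-0.1483,  0.9889,  0.0008, -0.0002]), 'contact_force': array([ 0.1632, -1.0299,  0.5031]), 'ft_torque': array([-0.0224, -0.0372, -0.0114]), 'finger_force': 0.0, 'finger_gap': 0.08533803137782865}
scene {'fx': 552.3188797258588, 'fy': 552.3188797258588, 'cx': 319.8138578120915, 'cy': 240.80956451953426, 'extrinsics': array([[ 0.8159,  0.4633, -0.3458,  1.1144],
       [ 0.5781, -0.6495,  0.4939, -0.8103],
       [ 0.0042, -0.6029, -0.7978,  1.3586],
       [ 0.    ,  0.    ,  0.    ,  1.    ]])}
top {'fx': 598.9522318340034, 'fy': 598.9522318340034, 'cx': 318.94265690996195, 'cy': 250.37558485690198, 'extrinsics': array([[-0.0016, -0.9844,  0.1758,  0.3642],
       [-0.9999, -0.0006, -0.0127, -0.0069],
       [ 0.0126, -0.1758, -0.9843,  1.4171],
       [ 0.    ,  0.    ,  0.    ,  1.    ]])}
{'fx': 406.1246717786347, 'fy': 406.1246717786347, 'cx': 322.1157428548562, 'cy': 236.60514663171273, 'T_tool_cam': array([[-0.0004, -0.9618, -0.2738,  0.0692],
       [ 1.    , -0.0003, -0.0003,  0.0004],
       [ 0.0002, -0.2738,  0.9618, -0.1437],
       [ 0.    ,  0.    ,  0.    ,  1.    ]])}
```

View pics/top0.png

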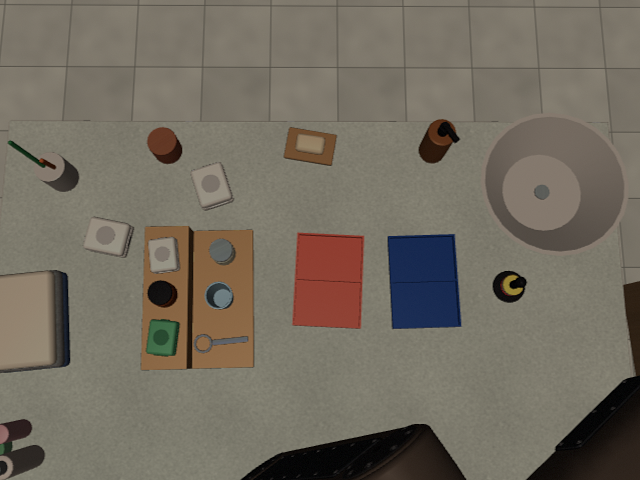

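View pics/scene0.png

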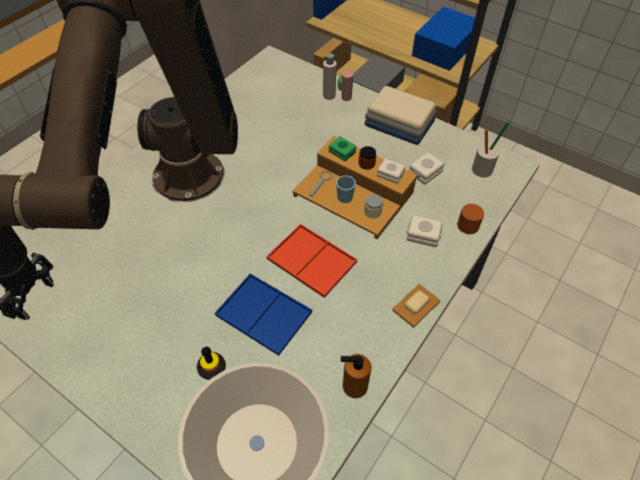

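The white case candidates are at (163,255) on the high tier, and (107,236) and (210,185) on the vanity top. The one on the organiser looks smallest and is the one the task describes. I'll confirm this in a crop and measure it.

```bash
cat > h.py <<'E'
from station import bot
import cv2,numpy as np
from scipy.spatial.transform import Rotation as R
np.set_printoptions(precision=4,suppress=True)
def ray(name,uv,z,T=None):
    c=bot.calibration(name); E=c["extrinsics"] if T is None else T@c["T_tool_cam"]
    d=E[:3,:3]@np.array([(uv[0]-c["cx"])/c["fx"],(uv[1]-c["cy"])/c["fy"],1])
    return E[:3,3]+d*(z-E[2,3])/d[2]
def toolT(s):
    T=np.eye(4);T[:3,:3]=R.from_quat(s["tcp_rot"]).as_matrix();T[:3,3]=s["position"];return T
def go(p,yaw=None):
    """offset/rotation units to bring the TCP to p, tool down, tool y (closing line) at world angle yaw (mod pi)"""
    s=bot.read_state();r=R.from_quat(s["tcp_rot"]);off=r.inv().apply(np.array(p)-s["position"])/.025
    rot=None
    if yaw is not None:
        best=[]
        for y in(yaw,yaw+np.pi):
            Y=np.array([np.cos(y),np.sin(y),0]);Z=np.array([0,0,-1.]);M=np.stack([np.cross(Y,Z),Y,Z],1)
            best.append((r.inv()*R.from_matrix(M)).as_rotvec(degrees=True)/6)
        rot=best
    print("off",off,"rot",rot,"q6",s["q"][5]);return off,rot
E
python3 - <<'E'
from h import *
im=cv2.imread("pics/top0.png")
cv2.imwrite("pics/crop1.png",cv2.resize(im[150:380,80:260],None,fx=2.6,fy=2.6,interpolation=cv2.INTER_CUBIC))
cv2.imwrite("pics/crop2.png",cv2.resize(cv2.imread("pics/scene0.png")[120:260,280:450],None,fx=4,fy=4,interpolation=cv2.INTER_CUBIC))
hsv=cv2.cvtColor(im,cv2.COLOR_BGR2HSV)
for n,lo,hi in(("red",(0,150,100),(8,255,255)),("blue",(105,150,50),(125,255,200))):
    m=cv2.inRange(hsv,lo,hi);m[:200]=0;m[:,:280]=0;m[350:]=0
    c=max(cv2.findContours(m,0,2)[0],key=cv2.contourArea)
    b=cv2.boxPoints(cv2.minAreaRect(c)); w=np.array([ray("top",p,.016) for p in b]);print(n,b.tolist(),w,w.mean(0))
for n,uv,z in(("caseW",(163,254),.119),("caseW2",(107,236),.034),("caseW3",(210,185),.034),("jar",(221,250),.085),("cup",(219,296),.1),("scrL",(194,343),.034),("scrR",(247,340),.034),("low corner",(253,230),.03),("low",(254,369),.03),("hi",(143,227),.085),("hi",(141,370),.085)): print(n,ray("top",uv,z))
E
```

```text
red [[292.50225830078125, 324.4525146484375], [296.8936767578125, 232.2330322265625], [364.21722412109375, 235.43890380859375], [359.8258056640625, 327.65838623046875]] [[ 0.4396  0.0367  0.016 ]
 [ 0.6585  0.0276  0.016 ]
 [ 0.6508 -0.1332  0.016 ]
 [ 0.432  -0.1197  0.016 ]] [ 0.5452 -0.0472  0.016 ]
blue [[387.45916748046875, 236.0840301513672], [455.16680908203125, 232.3909149169922], [460.236328125, 325.33258056640625], [392.5286865234375, 329.02569580078125]] [[ 0.6493 -0.1888  0.016 ]
 [ 0.6585 -0.3515  0.016 ]
 [ 0.4372 -0.3541  0.016 ]
 [ 0.4288 -0.1958  0.016 ]] [ 0.5434 -0.2726  0.016 ]
caseW [0.5878 0.3182 0.119 ]
caseW2 [0.6452 0.4723 0.034 ]
caseW3 [0.7696 0.235  0.034 ]
jar [0.6029 0.1968 0.085 ]
cup [0.4974 0.1961 0.1   ]
scrL [0.3969 0.2601 0.034 ]
scrR [0.4035 0.1397 0.034 ]
low corner [0.6608 0.131  0.03  ]
low [0.3385 0.123  0.03  ]
hi [0.6557 0.3747 0.085 ]
hi [0.3378 0.3631 0.085 ]
```

View pics/crop1.png

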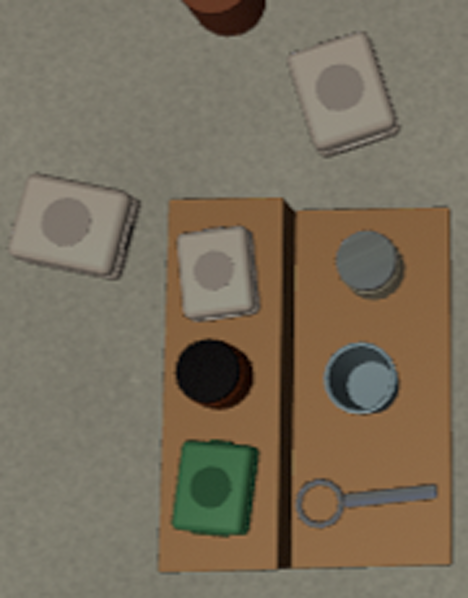

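View pics/crop2.png

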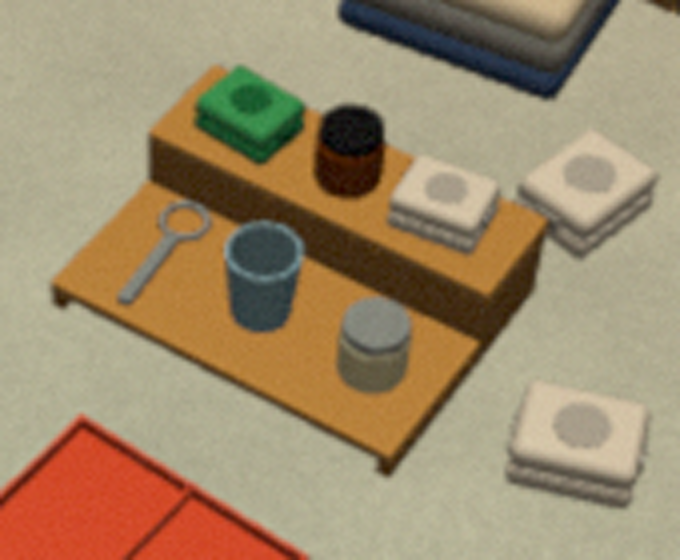

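The case at (163,255) on the organiser is clearly the smallest of the three, so that's the one to take. Next I'll move above the organiser, going round via (0.5,-0.3).

```bash
python3 - <<'E'
from h import *
go((.5,-.3,.36),np.pi/2)
go((.47,.22,.38),np.pi/2)
E
```

```text
off [-15.5976   9.6516  -5.1696] rot [array([ 0.0141, -0.0034,  2.843 ]), array([  0.0049,   0.0202, -27.157 ])] q6 -0.2880995947220223
off [-20.5516  29.8897  -5.9398] rot [array([ 0.0141, -0.0034,  2.843 ]), array([  0.0049,   0.0202, -27.157 ])] q6 -0.2880995947220223
```

Call:
servo_tool --jaw '[0,0,0,0,0,0,0,0,0,0]' --offset '[[-15.6,9.65,-5.2],[-15.6,9.65,-5.2],[-15.6,9.65,-5.2],[-15.6,9.65,-5.2],[-15.6,9.65,-5.2],[-15.6,9.65,-5.2],[-15.6,9.65,-5.2],[-15.6,9.65,-5.2],[-15.6,9.65,-5.2],[-15.6,9.65,-5.2]]' --rotation '[[0,0,2.84],[0,0,2.84],[0,0,2.84],[0,0,2.84],[0,0,2.84],[0,0,2.84],[0,0,2.84],[0,0,2.84],[0,0,2.84],[0,0,2.84]]'

```text
time: 1.1
position: [0.5019, -0.2977, 0.3621]
tcp_rot: [-0.001, 1.0, -0.0, 0.0]
contact_force: [0.0, -1.0, -0.1]
finger_gap: 0.0852
finger_force: 0.0
```

```bash
python3 - <<'E'
from h import *
s=bot.read_state();print(s["position"],s["q"],s["time"])
go((.47,.22,.38),np.pi/2)
E
```

```text
[ 0.5019 -0.2977  0.3621] [-0.2005  0.1516  0.0261 -0.0002 -1.4444 -1.3679] 1.1
off [ 1.2285 20.7103 -0.7158] rot [array([-0.0002,  0.0091,  0.022 ]), array([ -0.0143,  -0.0003, -29.978 ])] q6 -1.367924536608392
```

Call:
servo_tool --jaw '[0,0,0,0,0,0,0,0,0,0]' --offset '[[1.2,20.7,-0.7],[1.2,20.7,-0.7],[1.2,20.7,-0.7],[1.2,20.7,-0.7],[1.2,20.7,-0.7],[1.2,20.7,-0.7],[1.2,20.7,-0.7],[1.2,20.7,-0.7],[1.2,20.7,-0.7],[1.2,20.7,-0.7]]' --rotation '[[0,0,0],[0,0,0],[0,0,0],[0,0,0],[0,0,0],[0,0,0],[0,0,0],[0,0,0],[0,0,0],[0,0,0]]'

```text
time: 2.1
position: [0.4701, 0.2006, 0.3783]
tcp_rot: [-0.0, 1.0, 0.0, 0.0]
contact_force: [2.0, 0.1, -0.0]
finger_gap: 0.085
finger_force: 0.0
```

Call:
servo_tool --jaw '[0,0,0,0]' --offset '[[0,0,0],[0,0,0],[0,0,0],[0,0,0]]' --rotation '[[0,0,0],[0,0,0],[0,0,0],[0,0,0]]'

```text
time: 2.5
position: [0.471, 0.1976, 0.3783]
tcp_rot: [0.0, 1.0, 0.0, 0.0]
contact_force: [-0.1, -0.4, 0.8]
finger_gap: 0.0851
finger_force: 0.0
```

```bash
python3 - <<'E'
from h import *
import pickle
s=bot.read_state();im=bot.snapshot("wrist");pickle.dump(s,open("w1.pkl","wb"))
cv2.imwrite("pics/w1.png",im[:,:,::-1]);print(s["position"],s["q"],s["time"],s["contact_force"])
E
```

```text
[0.471  0.1976 0.3783] [ 0.7821  0.0206 -0.0847  0.     -1.4654 -2.3539] 2.5 [-0.099  -0.4344  0.8079]
```

View pics/w1.png

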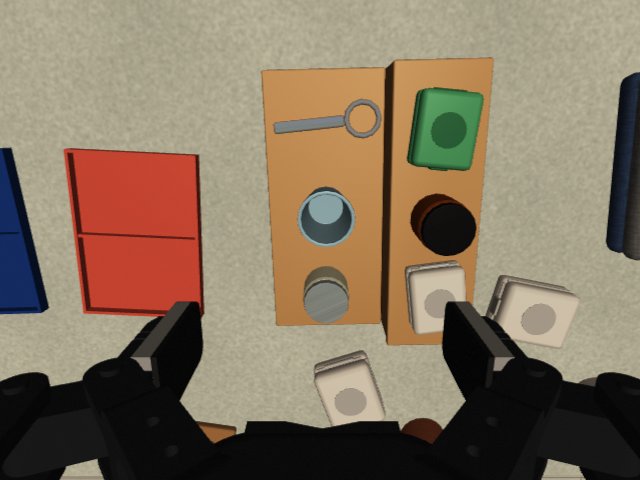

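The wrist picture shows the white case top at about (438,299), cup rim (326,217), jar lid (326,301), and the scraper from (274,128) to (381,118). It also shows the coral tray corners at (65,149), (199,155), (203,316) and (84,313).

```bash
python3 - <<'E'
from h import *
import pickle
T=toolT(pickle.load(open("w1.pkl","rb")))
for n,uv,z in(("case",(438,299),.119),("cA",(406,268),.119),("cB",(463,263),.119),("cC",(470,328),.119),("cD",(413,334),.119),("cup",(326.5,217),.1),("jar",(326,301),.085),("scr h",(274,128),.036),("scr l",(381,118),.036),("loopc",(362,119),.036),("handleNear",(344,121),.037),
 ("t",(65,149),.016),("t",(199,155),.016),("t",(203,316),.016),("t",(84,313),.016),("org",(263,71),.03),("org",(276,325),.03)): print(n,ray("wrist",uv,z,T))
E
```

```text
case [0.5866 0.3229 0.119 ]
cA [0.551  0.2864 0.119 ]
cB [0.5455 0.346  0.119 ]
cC [0.6214 0.3608 0.119 ]
cD [0.6287 0.2984 0.119 ]
cup [0.5001 0.2027 0.1   ]
jar [0.6046 0.2024 0.085 ]
scr h [0.4095 0.1425 0.036 ]
scr l [0.3985 0.2658 0.036 ]
loopc [0.3996 0.244  0.036 ]
handleNear [0.4018 0.2233 0.037 ]
t [ 0.4342 -0.1156  0.016 ]
t [0.4416 0.0472 0.016 ]
t [0.6588 0.0344 0.016 ]
t [ 0.654 -0.128  0.016]
org [0.3474 0.1315 0.03  ]
org [0.6651 0.1359 0.03  ]
```

```bash
python3 - <<'E'
from h import *
go((.587,.322,.17),np.radians(97))
go((.587,.322,.088),np.radians(97))
E
```

```text
off [-4.6285  4.981   8.3357] rot [array([ 0.0018,  0.0022, -1.1778]), array([ 0.0033, -0.0027, 28.8222])] q6 -2.3539641845383095
off [-4.6278  4.9804 11.6157] rot [array([ 0.0018,  0.0022, -1.1778]), array([ 0.0033, -0.0027, 28.8222])] q6 -2.3539641845383095
```

Call:
servo_tool --jaw '[0,0,0,0,0,0,0,0,0,0]' --offset '[[-4.63,4.98,4],[-4.63,4.98,4],[-4.63,4.98,6],[-4.63,4.98,8.3],[-4.63,4.98,8.3],[-4.63,4.98,8.3],[-4.63,4.98,8.3],[-4.63,4.98,8.3],[-4.63,4.98,8.3],[-4.63,4.98,8.3]]' --rotation '[[0,0,-1.18],[0,0,-1.18],[0,0,-1.18],[0,0,-1.18],[0,0,-1.18],[0,0,-1.18],[0,0,-1.18],[0,0,-1.18],[0,0,-1.18],[0,0,-1.18]]'

```text
time: 3.55
position: [0.5873, 0.3232, 0.1733]
tcp_rot: [-0.062, 0.998, 0.001, 0.002]
contact_force: [0.7, 0.7, -0.5]
finger_gap: 0.0854
finger_force: 0.0
```

Call:
servo_tool --jaw '[0,0,0,0,0,0]' --offset '[[0,0,1],[0,0,2],[0,0,2.8],[0,0,3.3],[0,0,3.3],[0,0,3.3]]' --rotation '[[0,0,0],[0,0,0],[0,0,0],[0,0,0],[0,0,0],[0,0,0]]'

```text
time: 4.15
position: [0.5872, 0.3235, 0.0895]
tcp_rot: [-0.062, 0.998, 0.0, 0.001]
contact_force: [1.1, -0.2, 0.1]
finger_gap: 0.0852
finger_force: 0.0
```

```bash
python3 - <<'E'
from h import *
go((.587,.322,.088),np.radians(97));print(bot.read_state()["position"])
cv2.imwrite("pics/w2.png",bot.snapshot("wrist")[:,:,::-1])
E
```

```text
off [ 0.0174 -0.0601  0.0599] rot [array([0.0063, 0.0137, 0.02  ]), array([ -0.0215,   0.0098, -29.98  ])] q6 -2.240725788017033
[0.5872 0.3235 0.0895]
```

View pics/w2.png

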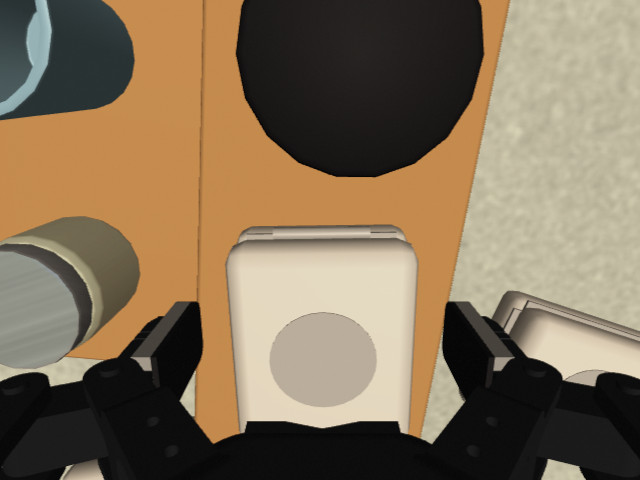

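The case sits squarely between the fingers, with its lid disc at (323,360), so I'll grip it and lift.

Call:
servo_tool --jaw '[0.6,0.6,0.6,0.6,0.6,0.6,0.6,0.6]' --offset '[[0,0,0],[0,0,0],[0,0,0],[0,0,0],[0,0,0],[0,0,0],[0,0,0],[0,0,0]]' --rotation '[[0,0,0],[0,0,0],[0,0,0],[0,0,0],[0,0,0],[0,0,0],[0,0,0],[0,0,0]]' --newtons 25

```text
time: 5.0
position: [0.5872, 0.3236, 0.0894]
tcp_rot: [-0.062, 0.998, 0.0, 0.001]
contact_force: [-0.4, 0.8, 5.5]
finger_gap: 0.0595
finger_force: 27.8
```

```bash
python3 - <<'E'
from h import *
s=bot.read_state();print(s["finger_gap"],s["finger_force"],s["position"])
go((.587,.322,.24),np.radians(92))
go((.597,-.271,.24),np.radians(92))
E
```

```text
0.05945422473451428 27.751032449305058 [0.5872 0.3236 0.0894]
off [ 0.006  -0.059  -6.0241] rot [array([0.0081, 0.0147, 0.8535]), array([ -0.0225,   0.0123, -29.1465])] q6 -2.2408435673561113
off [  2.5496 -23.6456  -6.0464] rot [array([0.0081, 0.0147, 0.8535]), array([ -0.0225,   0.0123, -29.1465])] q6 -2.2408435673561113
```

Call:
servo_tool --jaw '[0.6,0.6,0.6,0.6,0.6,0.6,0.6,0.6,0.6,0.6]' --offset '[[0,0,-0.4],[0,0,-1.2],[0,0,-2.4],[0,0,-4],[0,-1,-5.5],[0.3,-2,-6],[0.5,-3.5,-6],[0.7,-5,-6],[0.9,-6.5,-6],[1.1,-8,-6]]' --rotation '[[0,0,0],[0,0,0],[0,0,0],[0,0,0],[0,0,0],[0,0,0.3],[0,0,0.5],[0,0,0.85],[0,0,0.85],[0,0,0.85]]'

```text
time: 6.0
position: [0.5837, 0.1199, 0.2388]
tcp_rot: [-0.018, 1.0, 0.0, 0.0]
contact_force: [1.0, -0.7, -0.2]
finger_gap: 0.0597
finger_force: 27.2
```

Call:
servo_tool --jaw '[0.6,0.6,0.6,0.6,0.6,0.6,0.6,0.6,0.6,0.6]' --offset '[[0.2,-1.6,0],[0.3,-3.3,0],[0.5,-5,0],[0.7,-6.7,0],[0.9,-8.4,0],[1.1,-10,0],[1.3,-11.7,0],[1.4,-13.2,0],[1.4,-14.6,0],[1.4,-15.6,0]]' --rotation '[[0,0,0],[0,0,0],[0,0,0],[0,0,0],[0,0,0],[0,0,0],[0,0,0],[0,0,0],[0,0,0],[0,0,0]]'

```text
time: 7.0
position: [0.5622, -0.2718, 0.2386]
tcp_rot: [-0.017, 1.0, -0.0, -0.0]
contact_force: [0.8, 0.7, -1.2]
finger_gap: 0.0596
finger_force: 27.2
```

Call:
servo_tool --jaw '[0.6,0.6,0.6]' --offset '[[0,0,0],[0,0,0],[0,0,0]]' --rotation '[[0,0,0],[0,0,0],[0,0,0]]'

```text
time: 7.3
position: [0.5626, -0.2691, 0.2384]
tcp_rot: [-0.018, 1.0, 0.0, -0.0]
contact_force: [0.4, -0.4, -0.5]
finger_gap: 0.0597
finger_force: 27.2
```

```bash
python3 - <<'E'
from h import *
import pickle
s=bot.read_state();print(s["finger_gap"],s["position"],s["q"])
im=bot.snapshot("wrist");pickle.dump(s,open("w3.pkl","wb"));cv2.imwrite("pics/w3.png",im[:,:,::-1])
go((.597,-.271,.009),np.radians(92))
E
```

```text
0.059705472231243055 [ 0.5626 -0.2691  0.2384] [-0.1336  0.2708 -0.0972 -0.0002 -1.2029 -1.4019]
off [-1.3639 -0.1371  9.1782] rot [array([0.0014, 0.002 , 0.008 ]), array([ -0.0032,   0.0023, -29.992 ])] q6 -1.4018078183240228
```

View pics/w3.png

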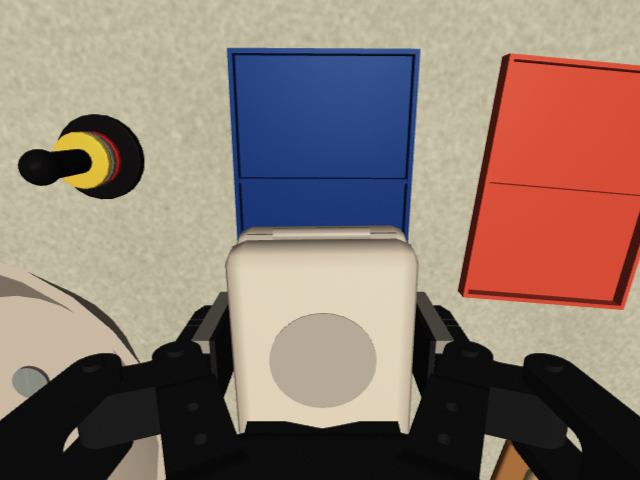

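```bash
python3 - <<'E'
from h import *
import pickle
T=toolT(pickle.load(open("w3.pkl","rb")))
for n,uv in(("b",(228,48)),("b",(419,49)),("wall",(239,178)),("wall",(411,179)),("r",(508,54)),("r",(462,295)),("r",(624,308)),("rwall",(489,183)),("rwall",(645,195))): print(n,ray("wrist",uv,.016,T))
E
```

```text
b [ 0.438  -0.3509  0.016 ]
b [ 0.4332 -0.1928  0.016 ]
wall [ 0.5452 -0.3441  0.016 ]
wall [ 0.5408 -0.1893  0.016 ]
r [ 0.4344 -0.1186  0.016 ]
r [ 0.652  -0.1287  0.016 ]
r [0.6603 0.0328 0.016 ]
rwall [ 0.5419 -0.1185  0.016 ]
rwall [0.5479 0.0251 0.016 ]
```

Call:
servo_tool --jaw '[0.6,0.6,0.6,0.6,0.6,0.6,0.6,0.6,0.6,0.6]' --offset '[[-0.7,0,1],[-1.36,-0.05,2.5],[-1.36,-0.05,4],[-1.36,-0.05,5.5],[-1.36,-0.05,7],[-1.36,-0.05,8],[-1.36,-0.05,8.5],[-1.36,-0.05,8.8],[-1.36,-0.05,8.95],[-1.36,-0.05,8.95]]' --rotation '[[0,0,0],[0,0,0],[0,0,0],[0,0,0],[0,0,0],[0,0,0],[0,0,0],[0,0,0],[0,0,0],[0,0,0]]'

```text
time: 8.35
position: [0.5974, -0.2696, 0.0152]
tcp_rot: [-0.018, 1.0, -0.0, 0.001]
contact_force: [-0.4, 0.0, 0.2]
finger_gap: 0.0597
finger_force: 27.2
```

Call:
servo_tool --jaw '[0.6,0.6]' --offset '[[0,0,0.0],[0,0,0.0]]' --rotation '[[0,0,0],[0,0,0]]'

```text
time: 8.55
position: [0.5975, -0.2699, 0.0156]
tcp_rot: [-0.018, 1.0, -0.0, 0.001]
contact_force: [0.4, -0.3, -0.6]
finger_gap: 0.0598
finger_force: 27.2
```

Call:
servo_tool --jaw '[0.6,0.6,0.6,0.6,0.6,0.6]' --offset '[[0,0,0.1],[0,0,0.17],[0,0,0.22],[0,0,0.24],[0,0,0.26],[0,0,0.26]]' --rotation '[[0,0,0],[0,0,0],[0,0,0],[0,0,0],[0,0,0],[0,0,0]]'

```text
time: 9.15
position: [0.5967, -0.2698, 0.0084]
tcp_rot: [-0.018, 1.0, -0.0, -0.0]
contact_force: [-1.1, 0.2, 4.7]
finger_gap: 0.0596
finger_force: 27.7
```

Call:
servo_tool --jaw '[0.15,0.1,0.1,0.1,0.1,0.1,0.1,0.1]' --offset '[[0,0,0],[0,0,0],[0,0,0],[0,0,0],[0,0,-0.2],[0,0,-1],[0,0,-2],[0,0,-3.5]]' --rotation '[[0,0,0],[0,0,0],[0,0,0],[0,0,0],[0,0,0],[0,0,0],[0,0,0],[0,0,0]]'

```text
time: 9.95
position: [0.5955, -0.2694, 0.0948]
tcp_rot: [-0.017, 1.0, 0.0, -0.002]
contact_force: [0.8, 0.7, -0.4]
finger_gap: 0.0766
finger_force: 0.0
```

```bash
python3 - <<'E'
from h import *
s=bot.read_state();print(s["finger_gap"],s["position"],s["q"])
go((.54,-.1,.26),np.pi/2)
go((.499,.200,.26),np.pi/2)
go((.499,.200,.056),np.pi/2)
E
```

```text
0.07662159342529937 [ 0.5955 -0.2694  0.0948] [-0.1272  0.4356 -0.2024 -0.0005 -0.9365 -1.4086]
off [ 2.0061  6.8542 -6.5956] rot [array([ 0.0085, -0.0338,  0.3315]), array([  0.0525,   0.0132, -29.6684])] q6 -1.4086155040590091
off [ 3.2286 18.9039 -6.5799] rot [array([ 0.0085, -0.0338,  0.3315]), array([  0.0525,   0.0132, -29.6684])] q6 -1.4086155040590091
off [ 3.1998 18.8962  1.5801] rot [array([ 0.0085, -0.0338,  0.3315]), array([  0.0525,   0.0132, -29.6684])] q6 -1.4086155040590091
```

Call:
servo_tool --jaw '[0,0,0,0,0,0,0,0,0,0]' --offset '[[0,0,-2],[0,0,-4],[0.3,1.5,-5.5],[0.6,3.3,-6.5],[0.9,5,-6.5],[1.2,6.8,-6.5],[1.5,8.5,-6.5],[1.8,10.2,-6.5],[2.1,12,-6.5],[2.4,13.6,-6.5]]' --rotation '[[0,0,0],[0,0,0],[0,0,0.3],[0,0,0.3],[0,0,0.3],[0,0,0.3],[0,0,0.3],[0,0,0.3],[0,0,0.3],[0,0,0.3]]'

```text
time: 10.95
position: [0.5242, 0.0698, 0.2586]
tcp_rot: [-0.002, 1.0, 0.0, 0.0]
contact_force: [0.5, 1.0, -0.3]
finger_gap: 0.0852
finger_force: 0.0
```

```bash
python3 - <<'E'
from h import *
s=bot.read_state();print(s["finger_gap"],s["position"],s["q"])
go((.499,.200,.15),np.pi/2)
E
```

```text
0.08520427072437883 [0.5242 0.0698 0.2586] [ 0.5035  0.0989 -0.2663 -0.     -1.2045 -2.0704]
off [0.9925 5.21   4.3453] rot [array([0.0053, 0.0091, 0.0365]), array([ -0.0143,   0.0083, -29.9635])] q6 -2.070448220786581
```

Call:
servo_tool --jaw '[0,0,0,0,0,0,0,0,0]' --offset '[[0.3,1.6,0],[0.6,3.3,0],[1,5.0,0],[1,5.0,1],[1,5.0,2.5],[1,5.0,4],[1,5,4.3],[1,5,4.3],[1,5,4.3]]' --rotation '[[0,0,0],[0,0,0],[0,0,0],[0,0,0],[0,0,0],[0,0,0],[0,0,0],[0,0,0],[0,0,0]]'

```text
time: 11.85
position: [0.5006, 0.1934, 0.1523]
tcp_rot: [-0.002, 1.0, 0.0, 0.001]
contact_force: [0.4, 0.8, -0.8]
finger_gap: 0.0854
finger_force: 0.0
```

```bash
python3 - <<'E'
from h import *
import pickle
s=bot.read_state();im=bot.snapshot("wrist");pickle.dump(s,open("w4.pkl","wb"));cv2.imwrite("pics/w4.png",im[:,:,::-1])
go((.499,.200,.052),np.pi/2);print(s["position"])
E
```

```text
off [0.0773 0.253  4.0212] rot [array([0.0153, 0.0249, 0.0352]), array([ -0.0391,   0.024 , -29.9648])] q6 -2.3021143377104694
[0.5006 0.1934 0.1523]
```

View pics/w4.png

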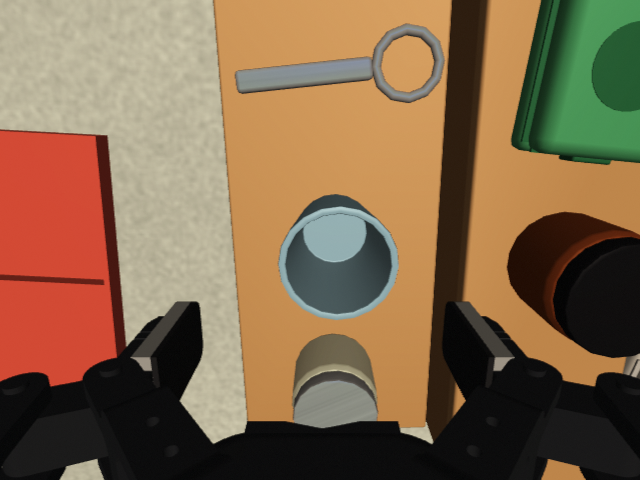

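The cup rim centre is at (338,262). The scraper handle runs from (238,82) to (372,68), and the loop's far edge is at (443,61).

```bash
python3 - <<'E'
from h import *
import pickle
T=toolT(pickle.load(open("w4.pkl","rb")))
for n,uv,z in(("cup",(338,262),.1),("h",(237,82),.037),("h2",(372,68),.037),("loop",(444,61),.035),("tieredge",(448,100),.03)): print(n,ray("wrist",uv,z,T))
c=ray("wrist",(338,262),.1,T);go((c[0],c[1],.052),np.pi/2)
E
```

```text
cup [0.5006 0.2019 0.1   ]
h [0.4093 0.1427 0.037 ]
h2 [0.4012 0.2231 0.037 ]
loop [0.3969 0.266  0.035 ]
tieredge [0.4187 0.2718 0.03  ]
off [0.0129 0.3298 4.0215] rot [array([0.0153, 0.0249, 0.0352]), array([ -0.0391,   0.024 , -29.9648])] q6 -2.3021143377104694
```

Call:
servo_tool --jaw '[0,0,0,0,0,0,0]' --offset '[[0,0.3,0.3],[0,0.3,1.5],[0,0.3,2.7],[0,0.3,3.6],[0,0.3,4],[0,0.3,4],[0,0.3,4]]' --rotation '[[0,0,0],[0,0,0],[0,0,0],[0,0,0],[0,0,0],[0,0,0],[0,0,0]]'

```text
time: 12.6
position: [0.5002, 0.201, 0.0514]
tcp_rot: [-0.002, 1.0, 0.0, 0.001]
contact_force: [0.5, 1.1, -0.3]
finger_gap: 0.0853
finger_force: 0.0
```

Call:
servo_tool --jaw '[0.6,0.6,0.6,0.6,0.6,0.6,0.6,0.6]' --offset '[[0,0,0],[0,0,0],[0,0,0],[0,0,0],[0,0,0],[0,0,0],[0,0,0],[0,0,0]]' --rotation '[[0,0,0],[0,0,0],[0,0,0],[0,0,0],[0,0,0],[0,0,0],[0,0,0],[0,0,0]]' --newtons 35

```text
time: 13.4
position: [0.5003, 0.201, 0.0518]
tcp_rot: [-0.002, 1.0, 0.001, 0.001]
contact_force: [-1.0, 0.4, 5.3]
finger_gap: 0.0587
finger_force: 35.7
```

Call:
servo_tool --jaw '[0.6,0.6,0.6,0.6,0.6,0.6,0.6,0.6,0.6]' --offset '[[0,0,-0.2],[0,0,-0.6],[0,0,-1.4],[0,0,-2.8],[0,0,-4.4],[0,0,-6],[0,0,-6],[0,0,-6],[0,0,-6]]' --rotation '[[0,0,0],[0,0,0],[0,0,0],[0,0,0],[0,0,0],[0,0,0],[0,0,0],[0,0,0],[0,0,0]]'

```text
time: 14.3
position: [0.4986, 0.1999, 0.1996]
tcp_rot: [-0.002, 1.0, -0.0, -0.001]
contact_force: [0.1, -0.1, -2.4]
finger_gap: 0.0585
finger_force: 38.0
```

```bash
python3 - <<'E'
from h import *
s=bot.read_state();print(s["finger_gap"],s["position"],s["contact_force"])
go((.489,-.270,.2),np.radians(92))
E
```

```text
0.0585019658092227 [0.4986 0.1999 0.1996] [ 0.1219 -0.0733 -2.4013]
off [  0.4445 -18.7943  -0.0033] rot [array([-0.0053, -0.0147, -0.3027]), array([-0.0228,  0.0082, 29.6973])] q6 -2.3131922857639804
```

Call:
servo_tool --jaw '[0.6,0.6,0.6,0.6,0.6,0.6,0.6,0.6,0.6,0.6]' --offset '[[0,-0.8,0],[0,-2.2,0],[0,-3.8,0],[0,-5.4,0],[0.1,-7,0],[0.2,-8.6,0],[0.3,-10.2,0],[0.3,-11.8,0],[0.4,-13.4,0],[0.4,-15,0]]' --rotation '[[0,0,0],[0,0,0],[0,0,-0.1],[0,0,-0.1],[0,0,-0.2],[0,0,-0.3],[0,0,-0.3],[0,0,-0.3],[0,0,-0.3],[0,0,-0.3]]'

```text
time: 15.3
position: [0.4891, -0.1767, 0.1992]
tcp_rot: [-0.017, 1.0, 0.0, -0.001]
contact_force: [0.3, -0.7, -1.8]
finger_gap: 0.0578
finger_force: 38.1
```

Call:
servo_tool --jaw '[0.6,0.6,0.6,0.6,0.6,0.6,0.6]' --offset '[[0,-1.4,0],[0,-2.6,0],[0,-3.4,0],[0,-3.8,0],[0,-3.8,0],[0,-3.8,0],[0,-3.8,0]]' --rotation '[[0,0,0],[0,0,0],[0,0,0],[0,0,0],[0,0,0],[0,0,0],[0,0,0]]'

```text
time: 16.0
position: [0.4939, -0.2689, 0.2002]
tcp_rot: [-0.018, 1.0, 0.0, -0.0]
contact_force: [0.9, 0.1, -1.9]
finger_gap: 0.0582
finger_force: 38.1
```

```bash
python3 - <<'E'
from h import *
s=bot.read_state();print(s["finger_gap"],s["position"],s["contact_force"])
go((.489,-.270,.0255),np.radians(92))
E
```

```text
0.05824234190582621 [ 0.4939 -0.2689  0.2002] [ 0.9243  0.079  -1.9164]
off [ 0.1942 -0.0393  6.9872] rot [array([ 0.0025, -0.0047,  0.0068]), array([  0.0074,   0.0039, -29.9932])] q6 -1.3844749552794098
```

Call:
servo_tool --jaw '[0.6,0.6,0.6,0.6,0.6,0.6,0.6,0.6,0.6,0.6]' --offset '[[0.1,0,0.6],[0.2,0,1.8],[0.2,0,3.2],[0.2,0,4.6],[0.2,0,5.6],[0.2,0,6.2],[0.2,0,6.5],[0.2,0,6.65],[0.2,0,6.7],[0.2,0,6.7]]' --rotation '[[0,0,0],[0,0,0],[0,0,0],[0,0,0],[0,0,0],[0,0,0],[0,0,0],[0,0,0],[0,0,0],[0,0,0]]'

```text
time: 17.0
position: [0.4897, -0.2697, 0.0337]
tcp_rot: [-0.018, 1.0, -0.0, 0.001]
contact_force: [0.2, -0.0, -1.3]
finger_gap: 0.0581
finger_force: 38.1
```

Call:
servo_tool --jaw '[0.6,0.6]' --offset '[[0,0,0.04],[0,0,0.04]]' --rotation '[[0,0,0],[0,0,0]]'

```text
time: 17.2
position: [0.4894, -0.2699, 0.0325]
tcp_rot: [-0.017, 1.0, -0.0, 0.001]
contact_force: [-0.2, 0.2, -1.9]
finger_gap: 0.0582
finger_force: 38.1
```

Call:
servo_tool --jaw '[0.6,0.6,0.6,0.6,0.6,0.6]' --offset '[[0,0,0.08],[0,0,0.14],[0,0,0.18],[0,0,0.21],[0,0,0.23],[0,0,0.23]]' --rotation '[[0,0,0],[0,0,0],[0,0,0],[0,0,0],[0,0,0],[0,0,0]]'

```text
time: 17.8
position: [0.4891, -0.2698, 0.0261]
tcp_rot: [-0.017, 1.0, 0.0, -0.0]
contact_force: [0.4, -0.3, -2.8]
finger_gap: 0.0579
finger_force: 38.1
```

Call:
servo_tool --jaw '[0.6,0.6,0.6,0.6]' --offset '[[0,0,0.02],[0,0,0.035],[0,0,0.05],[0,0,0.05]]' --rotation '[[0,0,0],[0,0,0],[0,0,0],[0,0,0]]'

```text
time: 18.2
position: [0.4894, -0.2698, 0.0259]
tcp_rot: [-0.018, 1.0, -0.0, 0.0]
contact_force: [-1.8, 2.2, 8.9]
finger_gap: 0.0577
finger_force: 38.0
```

Call:
servo_tool --jaw '[0.2,0.1,0,0,0,0,0,0,0,0]' --offset '[[0,0,-0.02],[0,0,-0.02],[0,0,-0.02],[0,0,-0.02],[0,0,-0.2],[0,0,-0.8],[0,0,-2],[0,0,-3.6],[0,0,-5.2],[0,0,-6.8]]' --rotation '[[0,0,0],[0,0,0],[0,0,0],[0,0,0],[0,0,0],[0,0,0],[0,0,0],[0,0,0],[0,0,0],[0,0,0]]'

```text
time: 19.2
position: [0.4888, -0.2697, 0.1969]
tcp_rot: [-0.017, 1.0, -0.0, 0.0]
contact_force: [0.8, -0.1, -0.1]
finger_gap: 0.0856
finger_force: 0.0
```

```bash
python3 - <<'E'
from h import *
s=bot.read_state();print(s["finger_gap"],s["position"],s["q"])
print(np.degrees(np.arctan2(.2660-.1427,.3969-.4093)))
go((.48,-.05,.22),np.radians(4))
go((.404,.203,.15),np.radians(5.7))
E
```

```text
0.08560493379921812 [ 0.4888 -0.2697  0.1969] [-0.1535  0.1934 -0.2986  0.0001 -1.0787 -1.3823]
95.74279728189954
off [ 0.0429  8.7964 -0.9254] rot [array([-0.0001,  0.0008, 14.6671]), array([ -0.0008,  -0.0001, -15.3329])] q6 -1.3823305446033265
off [ 2.7275 19.0167  1.8738] rot [array([-0.0001,  0.0008, 14.3838]), array([ -0.0008,  -0.0001, -15.6162])] q6 -1.3823305446033265
```

Call:
servo_tool --jaw '[0,0,0,0,0,0.2,0.4,0.4,0.4,0.4]' --offset '[[0,1.5,0],[0,3,-0.3],[0,4.6,-0.6],[0,6.2,-0.9],[0,7.8,-0.9],[0.2,9.4,-0.9],[0.5,11,-0.9],[0.8,12.6,-0.9],[1.2,14.2,-0.9],[1.6,15.6,-0.9]]' --rotation '[[0,0,-1.3],[0,0,-2.6],[0,0,-3.9],[0,0,-5.2],[0,0,-6.5],[0,0,-7.8],[0,0,-9.1],[0,0,-10.4],[0,0,-11.7],[0,0,-13]]'

```text
time: 20.2
position: [0.4348, 0.1203, 0.2179]
tcp_rot: [-0.645, 0.764, -0.0, 0.0]
contact_force: [0.6, 0.6, 0.2]
finger_gap: 0.0513
finger_force: 0.0
```

```bash
python3 - <<'E'
from h import *
s=bot.read_state();print(s["finger_gap"],s["position"],s["q"])
go((.403,.202,.10),np.radians(5.7))
E
```

```text
0.051267882992202564 [0.4348 0.1203 0.2179] [ 0.709  -0.0095 -0.4776  0.     -1.1018 -0.8775]
off [-3.007   1.8052  4.7164] rot [array([ 0.0073,  0.0087, 27.4412]), array([-0.006 ,  0.005 , -2.5588])] q6 -0.8774971574849185
```

Call:
servo_tool --jaw '[0.45,0.45,0.45,0.45,0.45,0.45,0.45,0.45]' --offset '[[-1.2,0.7,0.5],[-2.2,1.4,1.5],[-3,1.8,2.5],[-3,1.8,3.7],[-3,1.8,4.6],[-3,1.8,4.7],[-3,1.8,4.7],[-3,1.8,4.7]]' --rotation '[[0,0,-1.2],[0,0,-2.4],[0,0,-2.56],[0,0,-2.56],[0,0,-2.56],[0,0,-2.56],[0,0,-2.56],[0,0,-2.56]]'

```text
time: 21.0
position: [0.405, 0.2008, 0.1012]
tcp_rot: [0.739, -0.673, 0.0, -0.001]
contact_force: [0.5, -0.6, 0.3]
finger_gap: 0.0473
finger_force: 0.0
```

```bash
python3 - <<'E'
from h import *
import pickle
s=bot.read_state();im=bot.snapshot("wrist");pickle.dump(s,open("w5.pkl","wb"));cv2.imwrite("pics/w5.png",im[:,:,::-1])
go((.403,.202,.0325),np.radians(5.7));print(s["position"])
E
```

```text
off [-0.0506  0.0799  2.7515] rot [array([ 0.0221,  0.0268, 29.9418]), array([-0.0171,  0.0141, -0.0581])] q6 -0.8055998712982001
[0.405  0.2008 0.1012]
```

View pics/w5.png

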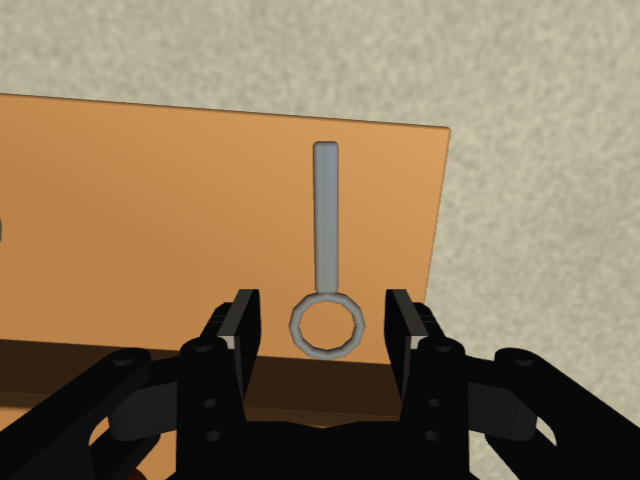

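The scraper lies straight between the fingers, with its handle end at (326,142) and loop end at (327,358).

```bash
python3 - <<'E'
from h import *
import pickle
T=toolT(pickle.load(open("w5.pkl","rb")))
a=ray("wrist",(326,142),.037,T);b=ray("wrist",(327,358),.034,T);n=ray("wrist",(327,293),.037,T);print(a,b,n)
u=(n-a)/np.linalg.norm(n-a);g=a+u*.060;print(g,np.degrees(np.arctan2(u[1],u[0])));go((g[0],g[1],.0325),np.arctan2(u[1],u[0])-np.pi/2)
E
```

```text
[0.4087 0.142  0.037 ] [0.3962 0.2658 0.034 ] [0.4003 0.2232 0.037 ]
[0.4026 0.2017 0.037 ] 95.87904128931702
off [-0.0415  0.0987  2.7515] rot [array([ 0.022 ,  0.0268, 29.912 ]), array([-0.0171,  0.014 , -0.088 ])] q6 -0.8055998712982001
```

Call:
servo_tool --jaw '[0.5,0.6,0.65,0.65,0.65,0.65,0.65,0.65]' --offset '[[-0.04,0.1,0.6],[-0.04,0.1,1.4],[-0.04,0.1,2],[-0.04,0.1,2.3],[-0.04,0.1,2.5],[-0.04,0.1,2.6],[-0.04,0.1,2.6],[-0.04,0.1,2.6]]' --rotation '[[0,0,-0.08],[0,0,-0.08],[0,0,-0.08],[0,0,-0.08],[0,0,-0.08],[0,0,-0.08],[0,0,-0.08],[0,0,-0.08]]'

```text
time: 21.85
position: [0.4019, 0.2013, 0.0354]
tcp_rot: [0.742, -0.67, 0.0, -0.0]
contact_force: [0.3, -0.2, -0.1]
finger_gap: 0.0299
finger_force: 0.0
```

Call:
servo_tool --jaw '[0.65,0.65,1,1,1,1,1,1,1]' --offset '[[0,0,0.05],[0,0,0.1],[0,0,0.1],[0,0,0.1],[0,0,0.1],[0,0,0.1],[0,0,0.1],[0,0,0.1],[0,0,0.1]]' --rotation '[[0,0,0],[0,0,0],[0,0,0],[0,0,0],[0,0,0],[0,0,0],[0,0,0],[0,0,0],[0,0,0]]' --newtons 40

```text
time: 22.75
position: [0.4017, 0.2011, 0.0325]
tcp_rot: [0.742, -0.67, 0.0, -0.0]
contact_force: [-1.2, -0.6, 5.8]
finger_gap: 0.0112
finger_force: 40.6
```

Call:
servo_tool --jaw '[1,1,1,1,1,1,1,1]' --offset '[[0,0,-0.2],[0,0,-0.8],[0,0,-2],[0,0,-3.4],[0,0,-5],[0,0,-5.6],[0,0,-5.6],[0,0,-5.6]]' --rotation '[[0,0,0],[0,0,0],[0,0,0],[0,0,0],[0,0,0],[0,0,0],[0,0,0],[0,0,0]]'

```text
time: 23.55
position: [0.4013, 0.2009, 0.1722]
tcp_rot: [0.742, -0.67, -0.0, -0.0]
contact_force: [-1.1, -0.5, -1.0]
finger_gap: 0.0116
finger_force: 40.0
```

```bash
python3 - <<'E'
from h import *
s=bot.read_state();im=bot.snapshot("wrist");cv2.imwrite("pics/w6.png",im[:,:,::-1])
print(s["finger_gap"],s["position"],s["q"])
a=np.radians(-2.7);y=np.array([-np.sin(a),np.cos(a)])
c=np.array([.493,-.042])+y*(-.003);print(c)
go((c[0],c[1],.17),a)
E
```

```text
0.01158615273879769 [0.4013 0.2009 0.1722] [ 0.9054  0.0304 -0.5509 -0.0006 -0.9893 -0.8033]
[ 0.4929 -0.045 ]
off [10.1454 -2.6579  0.0644] rot [array([  0.0085,   0.0167, -28.5793]), array([ 0.0111, -0.0057,  1.4206])] q6 -0.8033461015724069
```

View pics/w6.png

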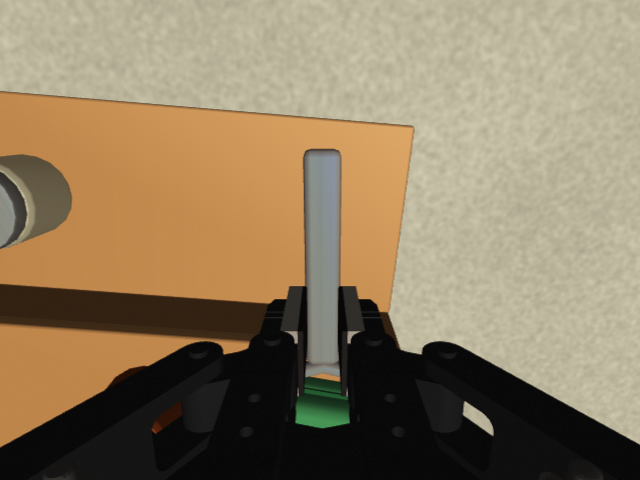

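The scraper is held level and straight, so I'll carry it to the near compartment of the coral tray.

Call:
servo_tool --jaw '[1,1,1,1,1,1,1,1,1,1]' --offset '[[0.8,-0.2,0],[2.2,-0.6,0],[3.8,-1,0],[5.4,-1.4,0],[7,-1.8,0],[8.4,-2.2,0],[9.5,-2.5,0],[10.1,-2.65,0],[10.1,-2.65,0],[10.1,-2.65,0]]' --rotation '[[0,0,0.1],[0,0,0.3],[0,0,0.5],[0,0,0.8],[0,0,1.1],[0,0,1.42],[0,0,1.42],[0,0,1.42],[0,0,1.42],[0,0,1.42]]'

```text
time: 24.6
position: [0.4924, -0.0437, 0.171]
tcp_rot: [-0.69, 0.724, 0.001, -0.001]
contact_force: [0.2, -0.4, 0.4]
finger_gap: 0.0112
finger_force: 40.0
```

```bash
python3 - <<'E'
from h import *
s=bot.read_state();print(s["finger_gap"],s["position"],s["q"])
go((.4929,-.045,.0065),np.radians(-2.7))
E
```

```text
0.011201017633110363 [ 0.4924 -0.0437  0.171 ] [ 0.3096  0.1129 -0.4623 -0.0004 -0.9983 -0.3575]
off [ 0.0466 -0.0382  6.5804] rot [array([-0.0099, -0.0403, 29.9914]), array([ 0.0257, -0.0063, -0.0086])] q6 -0.35745223280087335
```

Call:
servo_tool --jaw '[1,1,1,1,1,1,1,1,1,1]' --offset '[[0,0,0.6],[0,0,1.8],[0,0,3.2],[0,0,4.4],[0,0,5.2],[0,0,5.8],[0,0,6.1],[0,0,6.3],[0,0,6.3],[0,0,6.3]]' --rotation '[[0,0,0],[0,0,0],[0,0,0],[0,0,0],[0,0,0],[0,0,0],[0,0,0],[0,0,0],[0,0,0],[0,0,0]]'

```text
time: 25.6
position: [0.4937, -0.0431, 0.0155]
tcp_rot: [-0.691, 0.723, -0.0, 0.0]
contact_force: [-0.3, 0.5, 0.3]
finger_gap: 0.0115
finger_force: 40.0
```

Call:
servo_tool --jaw '[1,1,1,1,1,1]' --offset '[[0,0,0.12],[0,0,0.22],[0,0,0.27],[0,0,0.3],[0,0,0.32],[0,0,0.32]]' --rotation '[[0,0,0],[0,0,0],[0,0,0],[0,0,0],[0,0,0],[0,0,0]]'

```text
time: 26.2
position: [0.4932, -0.0434, 0.0069]
tcp_rot: [-0.69, 0.723, 0.0, -0.0]
contact_force: [0.7, 1.0, -0.5]
finger_gap: 0.0115
finger_force: 40.0
```

Call:
servo_tool --jaw '[1,1,1,1]' --offset '[[0,0,0.02],[0,0,0.035],[0,0,0.045],[0,0,0.045]]' --rotation '[[0,0,0],[0,0,0],[0,0,0],[0,0,0]]'

```text
time: 26.6
position: [0.4934, -0.0434, 0.0065]
tcp_rot: [-0.691, 0.723, -0.0, 0.0]
contact_force: [-2.5, -0.6, 10.6]
finger_gap: 0.0112
finger_force: 41.1
```

Contact made. I'll release to a moderate opening and retreat.

Call:
servo_tool --jaw '[0.8,0.65,0.65,0.65,0.65,0.65,0.65,0.65,0.65,0.65]' --offset '[[0,0,-0.02],[0,0,-0.03],[0,0,-0.03],[0,0,-0.1],[0,0,-0.4],[0,0,-1.2],[0,0,-2.6],[0,0,-4.2],[0,0,-5.8],[0,0,-6.8]]' --rotation '[[0,0,0],[0,0,0],[0,0,0],[0,0,0],[0,0,0],[0,0,0],[0,0,0],[0,0,0],[0,0,0],[0,0,0]]'

```text
time: 27.6
position: [0.4941, -0.0434, 0.1796]
tcp_rot: [-0.691, 0.723, -0.001, 0.002]
contact_force: [0.3, -0.5, -0.1]
finger_gap: 0.0302
finger_force: 0.0
```

```bash
python3 - <<'E'
from h import *
s=bot.read_state();print(s["finger_gap"],s["position"],s["q"])
go((.6046,.2024,.17),np.radians(90))
E
```

```text
0.03015667158025527 [ 0.4941 -0.0434  0.1796] [ 0.31    0.1029 -0.4523  0.0007 -1.0115 -0.3567]
off [-10.0251  -3.9574   0.4097] rot [array([-0.0245,  0.0352, 14.5572]), array([ -0.0356,  -0.0248, -15.4428])] q6 -0.3567430522900165
```

Call:
servo_tool --jaw '[0.4,0,0,0,0,0,0,0,0,0]' --offset '[[-1,-0.4,0],[-2.2,-0.9,0],[-3.6,-1.4,0],[-5,-2,0],[-6.4,-2.5,0],[-7.8,-3.1,0],[-9,-3.5,0],[-9.7,-3.9,0],[-10,-3.95,0],[-10,-3.95,0]]' --rotation '[[0,0,1.3],[0,0,2.6],[0,0,3.9],[0,0,5.2],[0,0,6.5],[0,0,7.8],[0,0,9.1],[0,0,10.4],[0,0,11.7],[0,0,13]]'

```text
time: 28.6
position: [0.6037, 0.2029, 0.1758]
tcp_rot: [-0.079, 0.997, -0.0, -0.0]
contact_force: [0.1, 0.3, 0.1]
finger_gap: 0.0857
finger_force: 0.0
```

Call:
servo_tool --jaw '[0,0,0,0]' --offset '[[0,0,0],[0,0,0],[0,0,0],[0,0,0]]' --rotation '[[0,0,1.3],[0,0,1.56],[0,0,1.56],[0,0,1.56]]'

```text
time: 29.0
position: [0.6035, 0.2016, 0.1761]
tcp_rot: [-0.001, 1.0, 0.0, 0.0]
contact_force: [-1.1, 0.2, -0.4]
finger_gap: 0.0855
finger_force: 0.0
```

```bash
python3 - <<'E'
from h import *
import pickle
s=bot.read_state();im=bot.snapshot("wrist");pickle.dump(s,open("w7.pkl","wb"));cv2.imwrite("pics/w7.png",im[:,:,::-1])
print(s["finger_gap"],s["position"],s["q"])
go((.6046,.2024,.051),np.radians(90))
E
```

```text
0.08554877670690761 [0.6035 0.2016 0.1761] [ 0.6286  0.3342 -0.1547 -0.     -1.0817 -2.1972]
off [-0.0424  0.0317  4.9999] rot [array([0.0008, 0.0009, 0.0158]), array([ -0.0015,   0.0013, -29.9842])] q6 -2.1976848876344044
```

View pics/w7.png

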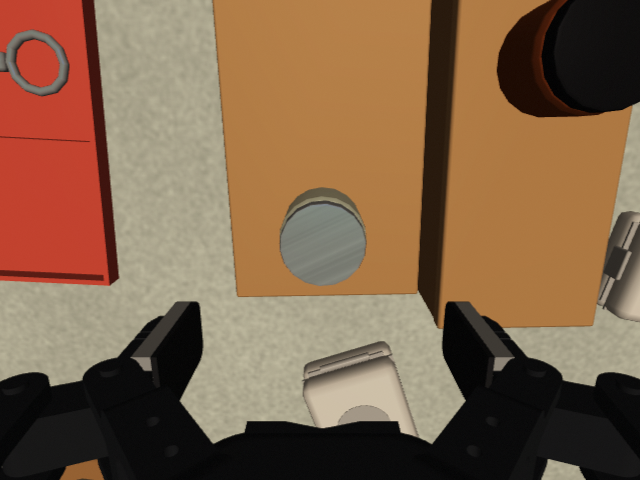

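```bash
python3 - <<'E'
from h import *
import pickle
T=toolT(pickle.load(open("w7.pkl","rb")))
c=ray("wrist",(323,243),.085,T);print(c);go((c[0],c[1],.048),np.radians(90))
E
```

```text
[0.605  0.2025 0.085 ]
off [-0.0595  0.0375  5.12  ] rot [array([0.0008, 0.0009, 0.0158]), array([ -0.0015,   0.0013, -29.9842])] q6 -2.1976848876344044
```

Call:
servo_tool --jaw '[0,0,0,0,0,0,0,0,0]' --offset '[[-0.06,0.04,0.8],[-0.06,0.04,2],[-0.06,0.04,3],[-0.06,0.04,4],[-0.06,0.04,4.6],[-0.06,0.04,5],[-0.06,0.04,5.1],[-0.06,0.04,5.1],[-0.06,0.04,5.1]]' --rotation '[[0,0,0],[0,0,0],[0,0,0],[0,0,0],[0,0,0],[0,0,0],[0,0,0],[0,0,0],[0,0,0]]'

```text
time: 29.95
position: [0.6057, 0.2031, 0.0493]
tcp_rot: [0.0, 1.0, 0.0, 0.001]
contact_force: [-0.6, 0.2, 0.4]
finger_gap: 0.0855
finger_force: 0.0
```

Call:
servo_tool --jaw '[0.6,0.6,0.6,0.6,0.6,0.6,0.6,0.6]' --offset '[[0,0,0],[0,0,0],[0,0,0],[0,0,0],[0,0,0],[0,0,0],[0,0,0],[0,0,0]]' --rotation '[[0,0,0],[0,0,0],[0,0,0],[0,0,0],[0,0,0],[0,0,0],[0,0,0],[0,0,0]]' --newtons 35

```text
time: 30.75
position: [0.6054, 0.2029, 0.0494]
tcp_rot: [0.0, 1.0, 0.0, 0.001]
contact_force: [-2.3, -0.5, 5.3]
finger_gap: 0.0542
finger_force: 36.6
```

Call:
servo_tool --jaw '[0.6,0.6,0.6,0.6,0.6,0.6,0.6,0.6,0.6]' --offset '[[0,0,-0.2],[0,0,-0.6],[0,0,-1.4],[0,0,-2.6],[0,0,-4],[0,0,-5],[0,0,-5],[0,0,-5],[0,0,-5]]' --rotation '[[0,0,0],[0,0,0],[0,0,0],[0,0,0],[0,0,0],[0,0,0],[0,0,0],[0,0,0],[0,0,0]]'

```text
time: 31.65
position: [0.6043, 0.2024, 0.1724]
tcp_rot: [0.0, 1.0, -0.0, -0.001]
contact_force: [0.1, -0.0, -2.3]
finger_gap: 0.0544
finger_force: 37.4
```

```bash
python3 - <<'E'
from h import *
s=bot.read_state();print(s["finger_gap"],s["position"],s["contact_force"])
go((.601,-.047,.17),np.radians(88))
E
```

```text
0.05438915522232365 [0.6043 0.2024 0.1724] [ 0.1407 -0.0334 -2.3115]
off [ 0.1231 -9.9761  0.1013] rot [array([-0.0053, -0.0149,  0.3243]), array([  0.0232,  -0.0082, -29.6757])] q6 -2.200036020259144
```

Call:
servo_tool --jaw '[0.6,0.6,0.6,0.6,0.6,0.6,0.6,0.6,0.6,0.6]' --offset '[[0,-0.6,0],[0,-1.8,0],[0,-3.2,0],[0,-4.8,0],[0.1,-6.4,0],[0.1,-8,0],[0.1,-9.2,0],[0.1,-9.9,0],[0.1,-9.9,0],[0.1,-9.9,0]]' --rotation '[[0,0,0],[0,0,0.1],[0,0,0.2],[0,0,0.3],[0,0,0.3],[0,0,0.3],[0,0,0.3],[0,0,0.3],[0,0,0.3],[0,0,0.3]]'

```text
time: 32.65
position: [0.6021, -0.0452, 0.1727]
tcp_rot: [0.017, 1.0, -0.0, -0.001]
contact_force: [-0.5, 0.7, -1.7]
finger_gap: 0.0548
finger_force: 37.4
```

Call:
servo_tool --jaw '[0.6,0.6,0.6,0.6,0.6,0.6,0.6,0.6,0.6]' --offset '[[0,0,0.5],[0,0,1.6],[0,0,2.8],[0,0,4],[0,0,4.8],[0,0,5.3],[0,0,5.5],[0,0,5.5],[0,0,5.5]]' --rotation '[[0,0,0],[0,0,0],[0,0,0],[0,0,0],[0,0,0],[0,0,0],[0,0,0],[0,0,0],[0,0,0]]'

```text
time: 33.55
position: [0.6031, -0.0445, 0.0366]
tcp_rot: [0.016, 1.0, 0.0, 0.001]
contact_force: [0.3, -0.3, -1.2]
finger_gap: 0.0546
finger_force: 37.4
```

Call:
servo_tool --jaw '[0.6,0.6,0.6,0.6,0.6,0.6]' --offset '[[0,0,0.2],[0,0,0.36],[0,0,0.44],[0,0,0.47],[0,0,0.49],[0,0,0.49]]' --rotation '[[0,0,0],[0,0,0],[0,0,0],[0,0,0],[0,0,0],[0,0,0]]'

```text
time: 34.15
position: [0.6025, -0.0448, 0.0236]
tcp_rot: [0.016, 1.0, -0.0, 0.0]
contact_force: [0.2, 0.2, -2.2]
finger_gap: 0.0548
finger_force: 37.4
```

Call:
servo_tool --jaw '[0.6,0.6,0.6,0.6]' --offset '[[0,0,0.02],[0,0,0.035],[0,0,0.045],[0,0,0.045]]' --rotation '[[0,0,0],[0,0,0],[0,0,0],[0,0,0]]'

```text
time: 34.55
position: [0.6025, -0.0448, 0.0234]
tcp_rot: [0.016, 1.0, -0.0, 0.0]
contact_force: [-3.6, 0.6, 8.5]
finger_gap: 0.0546
finger_force: 38.2
```

Call:
servo_tool --jaw '[0.2,0.1,0,0,0,0,0,0,0,0]' --offset '[[0,0,-0.02],[0,0,-0.02],[0,0,-0.02],[0,0,-0.02],[0,0,-0.2],[0,0,-0.8],[0,0,-2],[0,0,-3.6],[0,0,-5.2],[0,0,-6.8]]' --rotation '[[0,0,0],[0,0,0],[0,0,0],[0,0,0],[0,0,0],[0,0,0],[0,0,0],[0,0,0],[0,0,0],[0,0,0]]'

```text
time: 35.55
position: [0.6021, -0.0449, 0.1944]
tcp_rot: [0.016, 1.0, -0.0, 0.0]
contact_force: [2.4, -0.0, -0.2]
finger_gap: 0.0852
finger_force: 0.0
```

Call:
servo_tool --jaw '[0,0,0,0,0,0,0,0,0]' --offset '[[0,0,-1.5],[0.5,-0.5,-3],[1,-1.5,-4.5],[1.5,-2.5,-6],[2,-3.5,-7],[2.5,-4,-7],[2.5,-4,-7],[2.5,-4,-7],[2.5,-4,-7]]' --rotation '[[0,0,0],[0,0,0],[0,0,0],[0,0,0],[0,0,0],[0,0,0],[0,0,0],[0,0,0],[0,0,0]]'

```text
time: 36.45
position: [0.5367, -0.1423, 0.3665]
tcp_rot: [0.016, 1.0, 0.0, -0.001]
contact_force: [-0.1, -0.2, 0.6]
finger_gap: 0.0851
finger_force: 0.0
```

```bash
python3 - <<'E'
from h import *
s=bot.read_state();print(s["position"],s["time"])
a=bot.snapshot("wrist")[:,:,::-1];b=bot.snapshot("scene")[:,:,::-1][120:400,180:520]
a=cv2.resize(a,(400,300));b=cv2.resize(b,(400,300*400*280//(340*300)))
h=min(600,a.shape[0]+b.shape[0]);cv2.imwrite("pics/f1.png",np.vstack([cv2.resize(a,(640,300))[:,:],cv2.resize(b,(640,300))]) if 0 else np.vstack([a,b])[:640])
w=bot.snapshot("wrist")[:,:,::-1]; cv2.imwrite("pics/f_w.png",w)
E
```

```text
[ 0.5367 -0.1423  0.3665] 36.45
```

View pics/f_w.png

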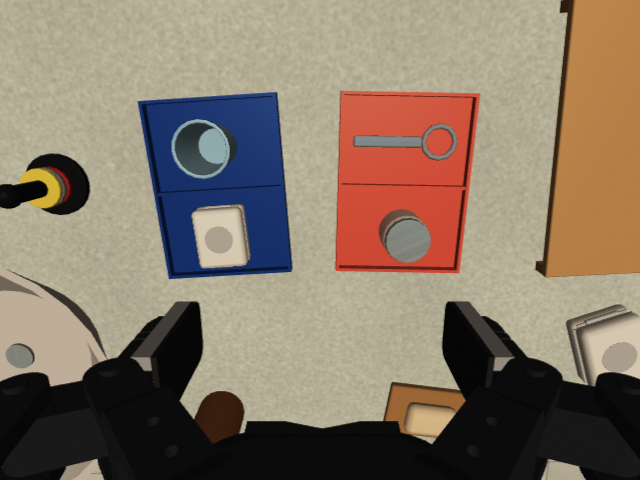

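The picture shows all four things upright in their own compartments: cup (205,149) and case (220,237) in the blue tray, scraper (405,141) and jar (405,237) in the coral tray. The elastic holder is still at (45,185).

```bash
python3 -c "
from station import bot
print(bot.hand_in())"
```

```text
the job is handed in; nothing more can be done
None
```

The job is handed in: the white case and cup are in the dark blue tray and the scraper and clear jar in the coral tray, each flat in its own compartment, with the green case, amber jar and elastic holder left alone (about 36 s of robot time).

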